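# Set up the probe stand on the prep-room trolley

## Robot

A 6-joint arm with a two-finger parallel gripper is mounted at the origin on the work surface. World frame = base frame: x ahead of the robot, y to its left, z up, the work surface at z = 0. Lengths are in m, angles in rad, forces in N, time in s.
With the tool pointing down it reaches from about 0.4 to 0.925 m from the base axis. Payload 12.5 kg.
Tool frame: the origin (TCP) lies midway between the tips of the shut fingers; the grasp point (between the pads) lies 19 mm behind it; x points along the fingers, y is the direction in which the jaws open and shut, and the axes are right-handed (so a half turn about x gives the same grasp; the last joint's range is limited). The gripper opens to 95 mm and grips with 3 to 60 N. Pads are 20 mm wide; open, the fingers measure 119 mm over their backs; the gripper's body (75 mm by 180 mm) begins 59 mm behind the grasp point.
Start: joints at [-1.36, 0.491, 1.559, -0, 1.092, -0.106], TCP at [0.195, -0.594, 0.179] pointing down, gripper open.
Joint ranges: [-3.1, 3.1], [-0.84, 2.19], [0.05, 2.79], [-1.13, 4.28], [0.06, 2.93], [-2.69, 2.69]. Speed limits (rad/s): [2.22, 2.22, 2.79, 3.14, 3.14, 3.14].

## Interface

Orientations are given as a rotation vector (axis times angle).
In Python, from rig import arm, read_camera, camera_params, workorder gives the robot as it stands.
- The arm moves only by the shell command python3 -m pendant 'ROWS'. ROWS is JSON, a list of rows, each a list of 5 numbers: the shift along the tool's x, y, z in mm, then the turn about the tool's x in rad, then the closure, from -1 (fully open) to 1 (shut), so that 0 is half open. In form: [[dx, dy, dz, twist, gripper], ...]. A call has 1 to 20 rows; each row is the pose to reach, as a shift and turn from the pose measured when the call began, along the tool's axes at that moment; what a row does not reach only later rows make up. A row lasts 1/8 s, in which the tool goes at most 62.5 mm and 10.7 degrees, less where a joint would pass 70% of its speed; a pose out of reach is approached as far as the arm can. A call with a gripper value outside its range is refused whole. The fingers move at their own pace and stop on an object; the grip force is fixed at half the most. Time passes only in rows, so rows that repeat a pose let the fingers close. It gives the time, the measured TCP pose, the force and the opening at its end, in the units of the state.
- arm.sense(): the state, without advancing time (a new reading comes with each control period).
- read_camera(name): name is "scene" or "side" or "wrist"; returns the picture (400x640x3 uint8, blue, green, red); there is no depth.
- camera_params(name): a dict with "camera_matrix" (3x3 intrinsics, pixels), "view" (4x4, takes a point from world to camera coordinates); the wrist camera has in their place "tool_from_camera" (4x4, takes a point from camera to tool coordinates, whose origin is the TCP and whose axes are the tool frame's). Camera axes: x right, y down, z forward; pixel columns grow to the right and rows downward; lengths in m; the calibration is good to about 2 mm. A picture is of the moment at which its call begins: read the wrist's pose just before it. camera_params takes no time and is no camera call.
- workorder.hand_in(): hands the job in, once; it reports no verdict.
The state is a dict: "time": time; "q": joint angles; "joint_velocities": joint speeds; "joint_efforts": joint torques, N m; "ee_pos": TCP position; "tool_rot": TCP orientation; "wrist_force": force on the tool from outside, world axes, zero at the start; "torque": the same for the moment, N m; "gripper_width": finger opening in m.
Only numpy, scipy, OpenCV 4.12 (cv2) and the standard library are available. Lean on these libraries where they do the work, as an engineer would, in place of code of your own. Each camera call takes 0.05 s, during which the arm holds its last target.

## Task

Set up the blue probe stand for class: take the steel post with the red top out of the wooden rack and press it straight down into the stand's bored hole until it is fully home on the bottom, and lay the black probe lengthwise over the stand's two copper spring clips, about centred, and press it down until it snaps home in both. Let go of both, and leave the green spare rod in the rack and do not shove or tip the bottles and the jar standing around.

Things in the scene. Friction and masses are not known exactly. Their poses are not given: they have to be found in the camera images.
- stand: Fixed probe stand: blue plate 170 (x) by 200 (y) by 10 mm thick; origin at the centre of its underside, on the table. At y = -65 mm it carries a square aluminium boss, 46 mm wide, its top 45 mm above the table, with the blind hole. At y = +55 mm a white rail runs along x (its top 18 mm above the table) with two clips at x = -40 and x = +40 mm; nothing stands higher than 18 mm between the clips.
- socket_mouth (a point): Centre of the mouth of the blind hole, level with the flat top of the boss. The hole is 15 mm in diameter, 30 mm deep, vertical, with a sharp unchamfered edge. From about 14 mm below the mouth down, two spring balls in the bore's wall pinch the post: it takes a steady push of about 4 to 10 N to drive it to the bottom; its own weight carries it only part of the way.
- clip_home (a point): Point midway between the two clips, 45 mm above the table, where the middle of the probe's shaft lies when home; x runs along the rail and the probe, z up. A probe resting on top of the clips lies about 11 mm too high; pushing it straight down through both takes about 8 to 15 N in all, then it snaps down.
- clip (a point): The same point of the clip at the rail's +x end (40 mm from clip_home; its twin is 40 mm the other way). Each clip is 12 mm long along x: a white pedestal 34 mm wide, its seat 6 mm below this point, and two sprung copper jaws, their rounded lips 6 mm above this point with a gap of 8.4 mm, their flares reaching 16 mm above it.
- rack: Fixed wooden rack, 60 (x) by 120 (y) by 35 mm high, origin at the centre of its underside on the table. Two loose upright holes, 18 mm in diameter and 25 mm deep (floor 10 mm above the table), at y = -35 and +35 mm; one holds the post, the other the spare rod.
- post: Loose plain round steel post with a red top, 14 mm in diameter, 130 mm long, flat sharp-edged foot, about 0.14 kg. Origin at the centre of its foot, z along it upwards. It starts upright in either hole of the rack.
- spare: Bystander: green plastic rod, 14 mm in diameter, 85 mm long, upright in the rack's other hole; origin at its foot. It stays there.
- rest: Fixed white rest that holds the probe at the start: plate 130 (x) by 60 (y) by 8 mm, origin at the centre of its underside on the table, with two cradles at x = -50 and +50 mm, each 10 mm long along x, 28 mm wide and 46 mm high over all; nothing stands higher than 8 mm between them. The probe lies along x with its axis 42 mm above the table.
- probe: Loose probe: straight black shaft, 12 mm in diameter and 150 mm long, with an orange cap (18 mm in diameter, 25 mm long) at its -x end, about 0.06 kg. Origin on the shaft's axis at the middle of the shaft; x along the shaft away from the cap. It may roll about x. It starts on the rest; in the stand's clips it may lie either way round.
- amber_bottle: Bystander: standing amber bottle with a paper label, 60 mm in diameter, 130 mm tall; origin at the centre of its foot.
- white_bottle: Bystander: standing white bottle with a blue cap, 64 mm in diameter, 140 mm tall; origin at the centre of its foot.
- jar: Bystander: small amber jar with a black lid, 48 mm in diameter, 55 mm tall; origin at the centre of its foot.
Things that resemble listed ones, but are neither listed nor needed, are in the scene too. Leave any pink or turquoise look-alike of the probe alone.

How it is judged:
At the end, for the whole second after the job is handed in: Post upright (0.08 rad) in the hole, foot at least 27 mm below the mouth and within 3 mm of its axis; probe in both clips, mid-shaft within 20 mm of clip_home along the rail, 4 mm across, at most 3 mm high or 4 mm low, within 0.06 rad of the rail; both slower than 20 mm/s (z of post in the frame of socket_mouth below -0.027 m and horizontal distance between post and socket_mouth below 0.003 m and angle between post's own z axis and vertical below 0.08 rad and x of probe in the frame of clip_home between -0.02 and 0.02 m and y of probe in the frame of clip_home between -0.004 and 0.004 m and z of probe in the frame of clip_home between -0.004 and 0.003 m and angle between the x axis of probe and the x axis of clip_home, either way round below 0.06 rad and linear speed of each of post, probe below 0.02 m/s); the robot touches nothing.
It fails at once if the amber bottle is pushed more than 30 mm away or tipped (distance of amber_bottle from where it was at the start of the episode above 0.03 m or angle between amber_bottle's own z axis and vertical above 0.35 rad).
It fails at once if the white bottle is pushed more than 30 mm away or tipped (distance of white_bottle from where it was at the start of the episode above 0.03 m or angle between white_bottle's own z axis and vertical above 0.35 rad).
It fails at once if the small amber jar is pushed more than 30 mm away or tipped (distance of jar from where it was at the start of the episode above 0.03 m or angle between jar's own z axis and vertical above 0.35 rad).
It fails at once if the green spare rod is moved more than 30 mm or taken out of the rack (distance of spare from where it was at the start of the episode above 0.03 m).
It also fails if it takes over 64 s, if anything falls off the work surface, if the arm or the gripper's body presses on something with over 40 N, if the wrist force passes 120 N, or if a joint passes its speed limit or range.

## Working session

There is one attempt and no reset: what is moved stays moved. The work goes in short steps, Python scripts to look and compute and a shell command to move; the robot and the scene stay as the last step left them, time stands still between calls to the robot, and variables do not carry over. Pictures are saved under pics/ and viewed, and the job is handed in when it is done.

```bash
ls; mkdir -p pics; python3 - <<'E'
from rig import arm, read_camera, camera_params
import cv2
for n in ["scene","side","wrist"]:
    s=arm.sense()
    cv2.imwrite(f"pics/{n}0.png",read_camera(n))
    print(n,camera_params(n))
print({k:s[k] for k in s})
E
```

```text
pics
scene {'camera_matrix': array([[471.44719845,   0.        , 315.21555653],
       [  0.        , 471.44719845, 208.39675006],
       [  0.        ,   0.        ,   1.        ]]), 'view': array([[-0.72227023,  0.69127827, -0.02144926,  0.43390454],
       [ 0.47903435,  0.47765976, -0.73645587, -0.20593651],
       [-0.49885049, -0.54219508, -0.67614546,  1.39317141],
       [ 0.        ,  0.        ,  0.        ,  1.        ]])}
side {'camera_matrix': array([[426.12051519,   0.        , 323.49412398],
       [  0.        , 426.12051519, 196.64463743],
       [  0.        ,   0.        ,   1.        ]]), 'view': array([[ 0.81910111, -0.57345931, -0.01475743, -0.48113211],
       [-0.43067114, -0.59774866, -0.67617964,  0.26973934],
       [ 0.37894028,  0.5602151 , -0.73658897,  0.98886357],
       [ 0.        ,  0.        ,  0.        ,  1.        ]])}
wrist {'camera_matrix': array([[339.20733732,   0.        , 319.1864121 ],
       [  0.        , 339.20733732, 194.29623967],
       [  0.        ,   0.        ,   1.        ]]), 'tool_from_camera': array([[-5.64630842e-04, -2.594
[... 273 characters left out ...]
0000e+00,
         1.00000000e+00]])}
{'time': 0.1, 'q': array([-1.35956101e+00,  4.91478607e-01,  1.55939674e+00, -1.82456038e-05,
        1.09171140e+00, -1.05603167e-01]), 'joint_velocities': array([ 0.00066323, -0.00093739, -0.00374758,  0.00025902, -0.00058291,
        0.00096741]), 'joint_efforts': array([ 2.71219636e-03, -6.13620543e+01, -2.58604538e+01,  6.93993713e-02,
        4.70392301e-02, -4.24990969e-05]), 'ee_pos': array([ 0.19468798, -0.59363192,  0.17833021]), 'tool_rot': array([ 2.05065254,  0.32865819, -2.0507951 ]), 'wrist_force': array([ 0.68860865, -0.4105812 ,  0.05788953]), 'torque': array([ 0.04742525, -0.02281003, -0.00972261]), 'gripper_width': 0.09485890430924028}
```

View pics/scene0.png

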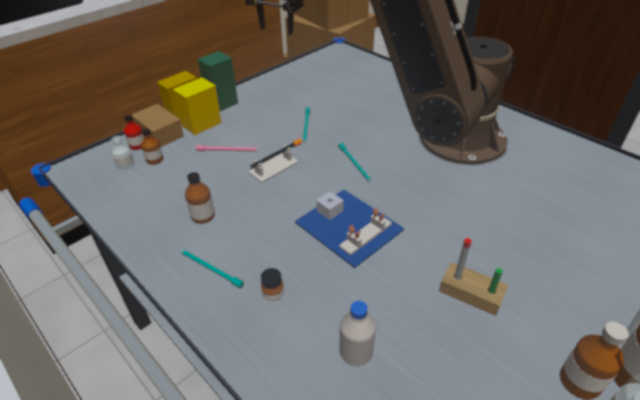

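View pics/side0.png

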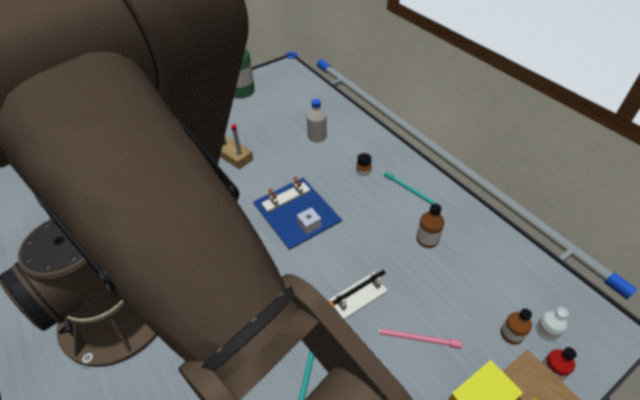

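View pics/wrist0.png

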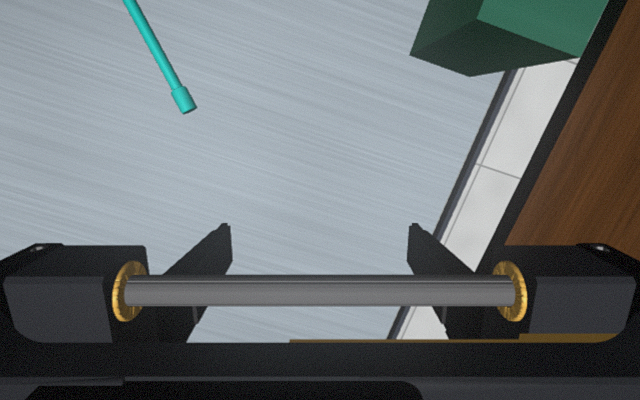

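The scene picture shows the wanted post, red top at (466,243), standing in the rack beside the green spare at (497,270). The black probe with orange cap (298,142) lies on the white rest at (275,160). The stand is at (350,227), with its boss at (330,205) and clips at (354,234) and (378,215). Look-alikes for the probe are turquoise at (307,123), (353,160) and (212,268), and pink at (225,148). Nothing else looks like the red-topped post except the green spare. Next I'll check close crops.

```bash
cat > h.py <<'E'
import numpy as np, cv2
from scipy.spatial.transform import Rotation as R
from rig import arm, read_camera, camera_params
def T_world_cam(name,s=None):
    p=camera_params(name)
    if name!="wrist": return np.linalg.inv(p["view"]),p["camera_matrix"]
    T=np.eye(4);T[:3,:3]=R.from_rotvec(s["tool_rot"]).as_matrix();T[:3,3]=s["ee_pos"]
    return T@p["tool_from_camera"],p["camera_matrix"]
def ray(name,uv,s=None):
    T,K=T_world_cam(name,s); d=np.linalg.solve(K,[uv[0],uv[1],1.]); d=T[:3,:3]@d
    return T[:3,3],d/np.linalg.norm(d)
def plane(r,z): o,d=r; return o+d*(z-o[2])/d[2]
def meet(rays):
    A=np.zeros((3,3));b=np.zeros(3)
    for o,d in rays:
        P=np.eye(3)-np.outer(d,d);A+=P;b+=P@o
    x=np.linalg.solve(A,b)
    return x,[np.linalg.norm((np.eye(3)-np.outer(d,d))@(x-o))*1000 for o,d in rays]
def proj(name,X,s=None):
    T,K=T_world_cam(name,s);c=np.linalg.inv(T)@np.r_[X,1];u=K@c[:3];return u[:2]/u[2]
E
python3 - <<'E'
import cv2,numpy as np
a=cv2.imread('pics/scene0.png');b=cv2.imread('pics/side0.png')
def z(im,x,y,w,h,k): return cv2.resize(im[y:y+h,x:x+w],None,fx=k,fy=k,interpolation=cv2.INTER_CUBIC)
t=np.hstack([z(a,240,130,80,60,5),z(a,430,225,80,90,5)[:300]]); 
u=np.hstack([z(a,290,185,120,80,400/120),z(a,430,225,80,90,267/90)[:266]])
cv2.imwrite('pics/c1.png',z(a,240,120,180,150,4))
cv2.imwrite('pics/c2.png',np.hstack([z(a,430,230,80,85,6),]))
cv2.imwrite('pics/c3.png',z(b,210,115,190,145,4)[:, :760])
cv2.imwrite('pics/c4.png',z(b,310,255,160,100,5))
E
```

```text
Traceback (most recent call last):
ValueError: all the input array dimensions except for the concatenation axis must match exactly, but along dimension 0, the array at index 0 has size 267 and the array at index 1 has size 266
```

```bash

python3 - <<'E'
import cv2,numpy as np
a=cv2.imread('pics/scene0.png');b=cv2.imread('pics/side0.png')
def z(im,x,y,w,h,k): return cv2.resize(im[y:y+h,x:x+w],None,fx=k,fy=k,interpolation=cv2.INTER_CUBIC)
cv2.imwrite('pics/c1.png',z(a,240,120,180,150,4))
cv2.imwrite('pics/c2.png',z(a,430,230,80,85,6))
cv2.imwrite('pics/c3.png',z(b,210,115,190,145,4))
cv2.imwrite('pics/c4.png',z(b,310,255,160,100,5))
E
```

```text
(no output)
```

View pics/c1.png

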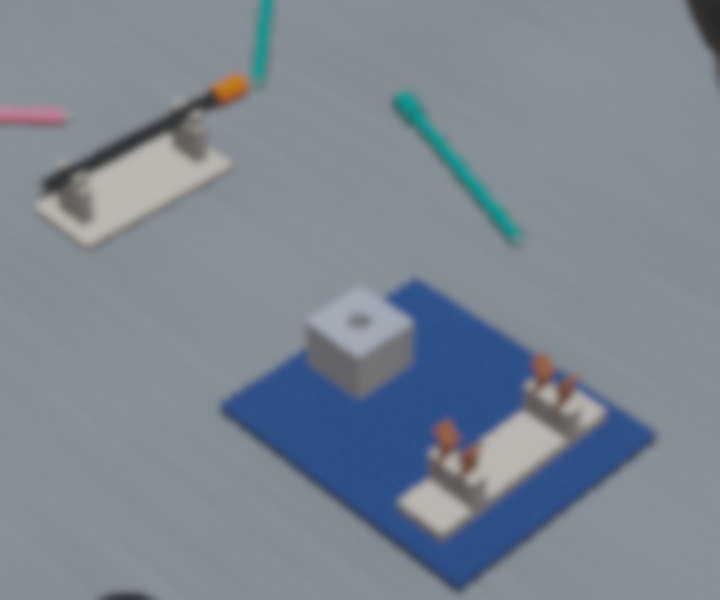

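View pics/c2.png

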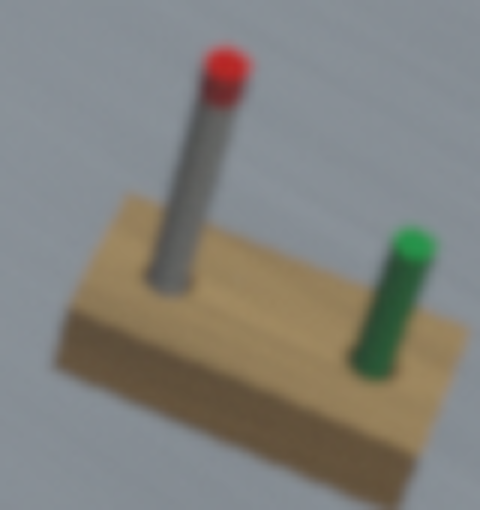

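View pics/c3.png

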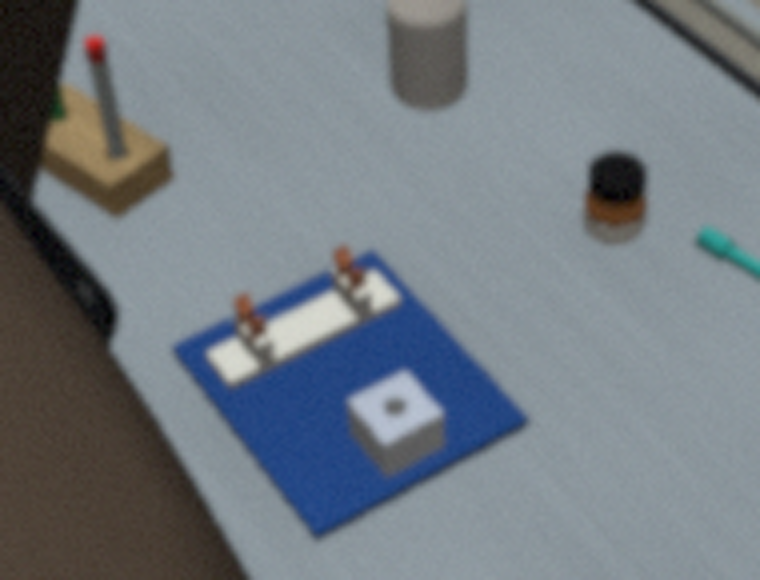

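View pics/c4.png

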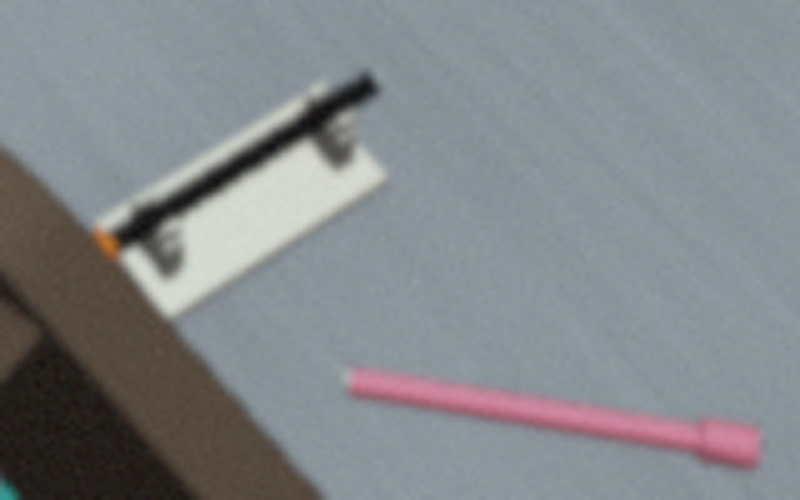

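```bash

python3 - <<'E'
from h import *
S=lambda x,y:("scene",(240+(x-1.5)/4,120+(y-1.5)/4))
S2=lambda x,y:("scene",(430+(x-2.5)/6,230+(y-2.5)/6))
D=lambda x,y:("side",(210+(x-1.5)/4,115+(y-1.5)/4))
D2=lambda x,y:("side",(310+(x-2)/5,255+(y-2)/5))
r=lambda n:ray(*n)
np.set_printoptions(precision=4,suppress=True)
def m(n,a,b): x,e=meet([r(a),r(b)]); print(n,x,np.round(e,1))
m("hole",S(360,321),D(396,407))
m("posttop",S2(228,65),D(95,40))
m("tip",S(47,184),D2(370,83))
m("capjoint",S(213,97),D2(118,243))
print("rest cor",*[plane(r(S(*p)),.008) for p in [(36,207),(87,247),(233,163)]])
print("rest cor side",*[plane(r(D2(*p)),.008) for p in [(172,318),(387,177),(322,82)]])
print("stand cor",*[plane(r(S(*p)),.01) for p in [(418,279),(655,436),(459,588),(222,407)]])
print("stand cor side",*[plane(r(D(*p)),.01) for p in [(526,420),(318,535),(175,348),(372,250)]])
print("spare top",plane(r(S2(414,243)),.095))
print("post top by height",plane(r(S2(228,63)),.14),plane(r(D(95,40)),.14))
print("rack",*[plane(r(S2(*p)),.035) for p in [(133,195),(72,312),(415,458),(470,327)]])
# bystanders bottoms-ish
for n,p in [("amber",(202,216)),("jar",(272,292)),("white",(357,355))]: print(n,plane(ray("scene",p),0.01))
s=arm.sense();Rm=R.from_rotvec(s["tool_rot"]).as_matrix();print(Rm)
E
```

```text
hole [ 0.5049 -0.0495  0.0445] [0.7 0.7]
posttop [0.4785 0.2962 0.1406] [0.5 0.5]
tip [ 0.5546 -0.2924  0.0448] [1.2 1.2]
capjoint [ 0.4099 -0.2902  0.0433] [1.3 1.3]
rest cor [ 0.5481 -0.3177  0.008 ] [ 0.5507 -0.2592  0.008 ] [ 0.4199 -0.2589  0.008 ]
rest cor side [ 0.4201 -0.32    0.008 ] [ 0.5462 -0.3215  0.008 ] [ 0.5548 -0.2629  0.008 ]
stand cor [ 0.4214 -0.079   0.01  ] [0.4266 0.1184 0.01  ] [0.5939 0.1165 0.01  ] [ 0.5906 -0.0803  0.01  ]
stand cor side [ 0.5856 -0.0862  0.01  ] [ 0.4204 -0.085   0.01  ] [0.4235 0.1113 0.01  ] [0.5901 0.1119 0.01  ]
spare top [0.4599 0.3635 0.095 ]
post top by height [0.4767 0.2957 0.14  ] [0.479  0.2965 0.14  ]
rack [0.4549 0.2668 0.035 ] [0.5135 0.2823 0.035 ] [0.4848 0.3946 0.035 ] [0.4243 0.3796 0.035 ]
amber [ 0.7397 -0.2562  0.01  ]
jar [0.7659 0.0427 0.01  ]
white [0.7467 0.2644 0.01  ]
[[-0.0002  0.3116 -0.9502]
 [ 0.0007 -0.9502 -0.3116]
 [-1.     -0.0008 -0.    ]]
```

The crops confirm the choice: steel post with a red top at scene (468,241), black shaft with an orange cap at (298,142), bored boss at (330,200), and the copper clips. Now I'll move to where the wrist camera can see the probe.

```bash
python3 -m pendant '[[0,-60,-80,0.08,-1],[0,-110,-150,0.16,-1],[0,-170,-225,0.24,-1],[0,-222,-299,0.317,-1],[0,-222,-299,0.317,-1],[0,-222,-299,0.317,-1],[0,-222,-299,0.317,-1],[0,-222,-299,0.317,-1],[0,-222,-299,0.317,-1]]'
python3 - <<'E'
from h import *
s=arm.sense();im=read_camera("wrist");cv2.imwrite("pics/w1.png",im);np.savez("w1",**s)
print(s["time"],s["ee_pos"],R.from_rotvec(s["tool_rot"]).as_matrix())
E
```

```text
time: 1.27
ee_pos: [0.409, -0.2906, 0.1785]
tool_rot: [-2.22, 0.001, 2.22]
wrist_force: [-0.3, 0.6, 0.2]
gripper_width: 0.0948
1.275 [ 0.40904864 -0.29057672  0.1785018 ] [[-3.13225048e-04 -1.83332144e-03 -9.99998270e-01]
 [ 8.16148962e-04 -9.99997987e-01  1.83306528e-03]
 [-9.99999618e-01 -8.15573388e-04  3.14720681e-04]]
```

View pics/w1.png

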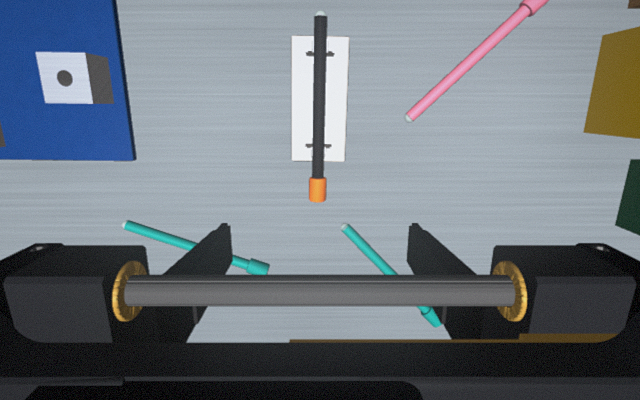

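The wrist picture shows the probe upright in the image, from its tip at (320,12) to its orange cap at (317,178–202). The cradles are at (320,53) and (318,146), and the boss hole is at (65,78).

```bash
python3 - <<'E'
from h import *
np.set_printoptions(precision=4,suppress=True)
s=dict(np.load("w1.npz"));im=cv2.imread("pics/w1.png")
g=im.max(2)<75
pts=[]
for v in list(range(18,45))+list(range(62,135))+list(range(155,175)):
    c=np.flatnonzero(g[v,300:340])+300
    if len(c): pts.append((c.mean(),v,len(c)))
pts=np.array(pts);P=np.array([plane(ray("wrist",p[:2],s),.042) for p in pts])
print(np.polyfit(P[:,0],P[:,1],1),pts[[0,-1]],P[[0,-1]])
hsv=cv2.cvtColor(im,cv2.COLOR_BGR2HSV)
o=cv2.inRange(hsv,(5,150,100),(20,255,255));ys,xs=np.nonzero(o[150:215,290:340]);print(ys.min()+150,ys.max()+150,xs.mean()+290)
for v in (12,178,202): print(v,plane(ray("wrist",(318.5,v),s),.042))
print("hole",plane(ray("wrist",(65,78),s),.045))
E
```

```text
[-0.0204 -0.2808] [[320.5  18.   12. ]
 [317.5 174.   10. ]] [[ 0.5573 -0.2923  0.042 ]
 [ 0.4104 -0.2891  0.042 ]]
178 201 317.1242937853107
12 [ 0.5623 -0.2905  0.042 ]
178 [ 0.4062 -0.2902  0.042 ]
202 [ 0.3802 -0.2901  0.042 ]
hole [ 0.5049 -0.0481  0.045 ]
```

```bash
python3 -m pendant '[[40,0,-40,0.019,-1],[80,0,-75,0.019,-1],[80,0,-75,0.019,-1],[80,0,-75,0.019,-1]]'
python3 - <<'E'
from h import *
s=arm.sense();im=read_camera("wrist");cv2.imwrite("pics/w2.png",im);np.savez("w2",**s)
print(s["time"],s["ee_pos"],R.from_rotvec(s["tool_rot"]).as_matrix())
E
```

```text
time: 1.82
ee_pos: [0.4833, -0.2914, 0.0989]
tool_rot: [-2.209, 0.023, 2.211]
wrist_force: [0.2, -0.5, 0.4]
gripper_width: 0.0949
1.825 [ 0.48330122 -0.29137566  0.09889594] [[-5.24482988e-04 -2.20044550e-02 -9.99757735e-01]
 [ 8.70869608e-04 -9.99757504e-01  2.20039930e-02]
 [-9.99999483e-01 -8.59117907e-04  5.43518814e-04]]
```

View pics/w2.png

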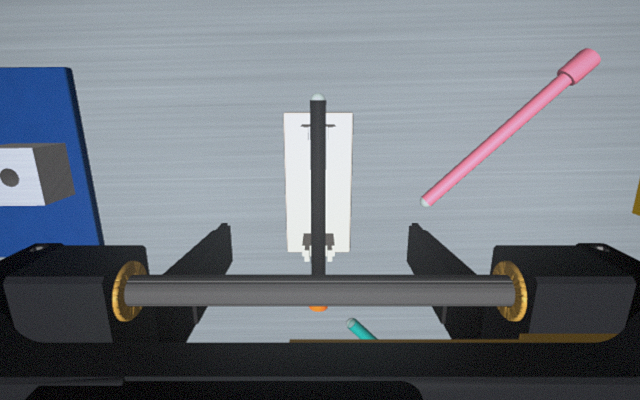

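Picture w2 shows the probe at columns 317–318, centred between the fingers (231 and 409), with its tip at (318,97). I'll check the height from the two wrist views, then grasp.

```bash
python3 - <<'E'
from h import *
a=dict(np.load("w1.npz"));b=dict(np.load("w2.npz"))
i=cv2.imread("pics/w1.png");j=cv2.imread("pics/w2.png")
print(i[8:22,320].max(1),j[90:106,318].max(1))
def tr(im,u,v0,v1):
    g=im[v0:v1,u].max(1).astype(int);return v0+np.argmin(np.diff(g))+.5
p=tr(i,320,8,25);q=tr(j,318,90,110);print(p,q,meet([ray("wrist",(320,p),a),ray("wrist",(318,q),b)]))
E
python3 -m pendant '[[40,0,0,0,-1],[75,0,0,0,-1],[75,0,0,0,-1],[75,0,0,0,1],[75,0,0,0,1],[75,0,0,0,1],[75,0,0,0,1],[75,0,0,0,1],[75,0,0,0,1]]'
```

```text
[171 171 176 204 211 218 213 131  66  70  70  72  71  76] [176 181 174 178 197 210 217 220 227 216 134  70  74  71  74  73]
14.5 99.5 (array([ 0.55813294, -0.29218289,  0.05102698]), [np.float64(0.3157063106651076), np.float64(0.3157063106652)])
time: 3.0
ee_pos: [0.4834, -0.2914, 0.0245]
tool_rot: [-2.211, 0.024, 2.21]
wrist_force: [-0.1, -0.7, 0.6]
gripper_width: 0.0405
```

```bash
python3 -m pendant '[[0,0,0,0,1],[0,0,0,0,1],[0,0,0,0,1],[0,0,0,0,1],[0,0,0,0,1],[0,0,0,0,1],[0,0,0,0,1]]'
```

```text
time: 3.88
ee_pos: [0.4834, -0.2914, 0.0245]
tool_rot: [-2.211, 0.024, 2.21]
wrist_force: [-0.7, -0.9, -0.0]
gripper_width: 0.0004
```

The fingers shut fully, so the probe was missed. I'll look.

```bash

python3 - <<'E'
from h import *
for n in ("wrist","scene","side"):
    im=read_camera(n)
    if n=="scene": im=cv2.resize(im[60:220,200:400],None,fx=4,fy=4,interpolation=cv2.INTER_CUBIC)[:600]
    if n=="side": im=cv2.resize(im[240:390,300:460],None,fx=4,fy=4,interpolation=cv2.INTER_CUBIC)
    cv2.imwrite(f"pics/m_{n}.png",im)
E
```

```text
(no output)
```

View pics/m_wrist.png

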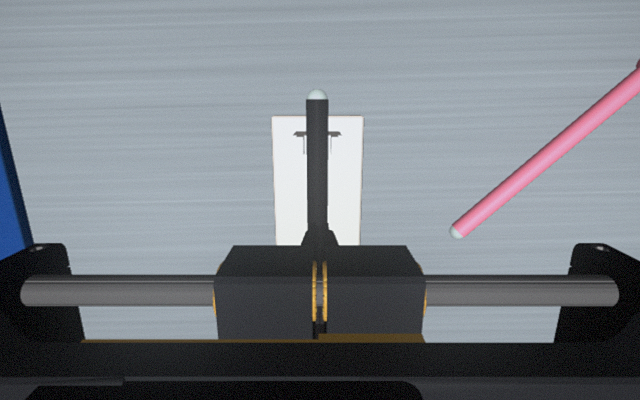

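View pics/m_scene.png

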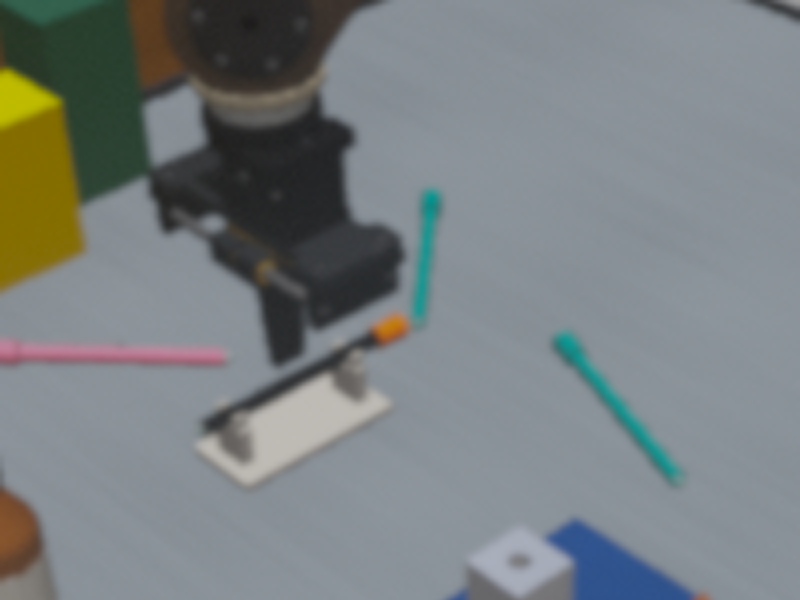

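View pics/m_side.png

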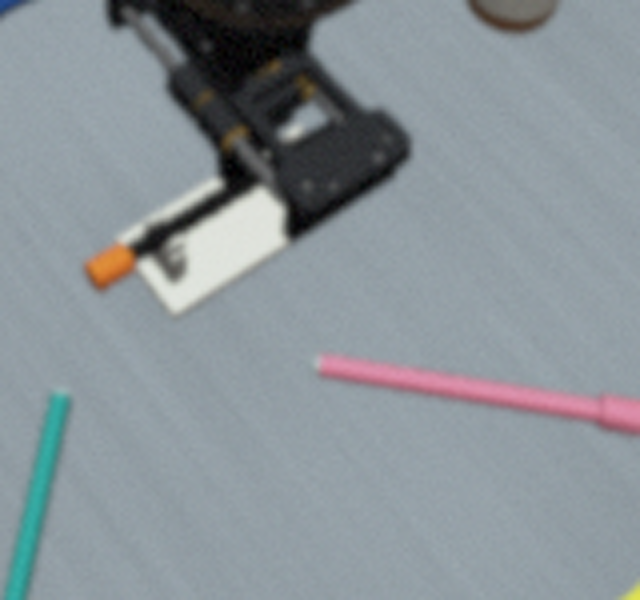

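```bash

python3 - <<'E'
from h import *
s=arm.sense();print(s)
for n in ("scene","side"):
    for z in (.0245,.0435,.1,.15): print(n,z,proj(n,[.4834,-.2914,z]))
    print(proj(n,[.558,-.2922,.042]),proj(n,[.406,-.289,.042]))
print("wrist tcp",proj("wrist",s["ee_pos"],s))
print("probe tip pred",proj("wrist",[.558,-.2922,.045],s))
E
```

```text
{'time': 4.025, 'q': array([-6.59715782e-01,  6.07676131e-01,  1.85226440e+00,  6.11131959e-04,
        6.81588129e-01,  9.32691140e-01]), 'joint_velocities': array([-6.60603642e-06, -1.25140705e-03,  1.23134455e-04, -1.28685243e-03,
        1.80310338e-03, -1.00871859e-03]), 'joint_efforts': array([ 1.96458823e-04, -5.98432696e+01, -1.69691902e+01,  4.97159455e-02,
       -4.47465351e-02, -4.56572866e-05]), 'ee_pos': array([ 0.48339217, -0.29139288,  0.02447207]), 'tool_rot': array([-2.21051267,  0.024111  ,  2.20988565]), 'wrist_force': array([0.13157954, 1.31938338, 0.09754138]), 'torque': array([0.08163585, 0.01540777, 0.00248366]), 'gripper_width': 0.0002612362404472148}
scene 0.0245 [272.4960026 160.4287232]
scene 0.0435 [271.91741937 154.79622561]
scene 0.1 [270.12620141 137.35875017]
scene 0.15 [268.44660824 121.00794012]
[250.07020116 167.06376578] [293.76258357 143.90521754]
side 0.0245 [358.57550607 290.90960317]
side 0.0435 [358.95583708 286.65542461]
side 0.1 [360.15408083 273.25251316]
side 0.15 [361.30707463 260.35574336]
[384.03063512 271.08579228] [330.91089131 303.96793429]
wrist tcp [318.60085649 218.56052158]
probe tip pred [316.92729084  98.60744434]
```

```bash

python3 - <<'E'
from h import *
a=read_camera("scene");b=read_camera("side")
x=cv2.resize(a[100:180,230:310],(400,400),interpolation=cv2.INTER_NEAREST)
y=cv2.resize(b[240:320,320:400],(400,400),interpolation=cv2.INTER_NEAREST)
cv2.imwrite("pics/m2.png",cv2.convertScaleAbs(np.hstack([x,y]),alpha=1.6,beta=15))
E
```

```text
(no output)
```

View pics/m2.png

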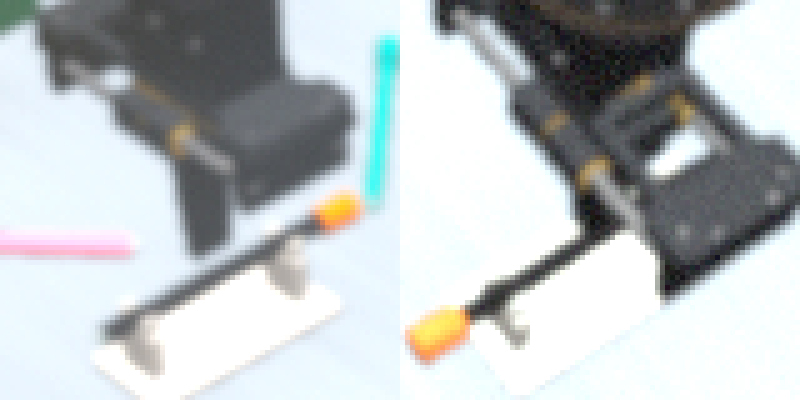

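```bash

python3 - <<'E'
from h import *
s=arm.sense();T=np.eye(4);T[:3,:3]=R.from_rotvec(s["tool_rot"]).as_matrix();T[:3,3]=s["ee_pos"]
for z in (0,-.01):
  for t in (0,-.01,-.02,-.03,-.04): print(z,t,proj("wrist",(T@[t,0,z,1])[:3],s), proj("wrist",(T@[t,.0475,z,1])[:3],s))
a=cv2.imread("pics/m_wrist.png");cv2.imwrite("pics/m3.png",cv2.convertScaleAbs(cv2.resize(a[190:290,250:390],None,fx=5,fy=5,interpolation=cv2.INTER_NEAREST),alpha=2,beta=20))
E
```

```text
0 0 [318.60085843 218.5605195 ] [391.84108049 218.5666947 ]
0 -0.01 [318.57919504 223.85620438] [395.18242892 223.86222645]
0 -0.02 [318.55544627 229.66166864] [398.84539831 229.66747877]
0 -0.03 [318.52929576 236.05424383] [402.87877289 236.05976729]
0 -0.04 [318.50035978 243.12773572] [407.34172857 243.13287685]
-0.01 0 [318.59701637 203.77934157] [392.71066285 203.78676966]
-0.01 -0.01 [318.57490397 208.45387871] [396.13413833 208.46126186]
-0.01 -0.02 [318.55063509 213.58429168] [399.89145286 213.5915856 ]
-0.01 -0.03 [318.52387811 219.24068668] [404.03394067 219.24783379]
-0.01 -0.04 [318.49422972 225.50832149] [408.62402945 225.51524664]
```

View pics/m3.png

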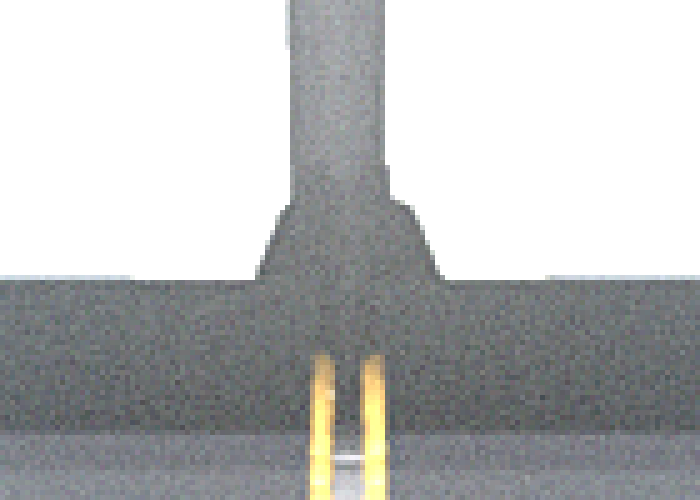

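The reported TCP lies about 37 mm beyond the real fingertips. Three checks agree:
- The open tips show at row 224 in the wrist view, 178 px apart, which puts them about 181 mm from the camera instead of the nominal 217 mm.
- The scene view shows a gap between the fingertip (272,151) and the probe.
- The fingers shut on nothing, above the shaft.

The probe has not moved. I'll open, go about 37 mm deeper, and watch the force.

```bash
python3 -m pendant '[[0,0,0,0,-1],[0,0,0,0,-1],[0,0,0,0,-1],[0,0,0,0,-1],[0,0,0,0,-1],[0,0,0,0,-1],[10,0,0,0,-0.5],[20,0,0,0,-0.5],[20,0,0,0,-0.5]]'
python3 - <<'E'
from h import *
im=read_camera("scene");im2=read_camera("side")
x=cv2.resize(im[100:180,230:310],(400,400),interpolation=cv2.INTER_NEAREST)
y=cv2.resize(im2[240:320,320:400],(400,400),interpolation=cv2.INTER_NEAREST)
cv2.imwrite("pics/m4.png",cv2.convertScaleAbs(np.hstack([x,y]),alpha=1.6,beta=15))
E
```

```text
time: 5.25
ee_pos: [0.4829, -0.291, 0.0033]
tool_rot: [-2.208, 0.023, 2.211]
wrist_force: [0.1, 0.3, 0.8]
gripper_width: 0.0712
```

View pics/m4.png

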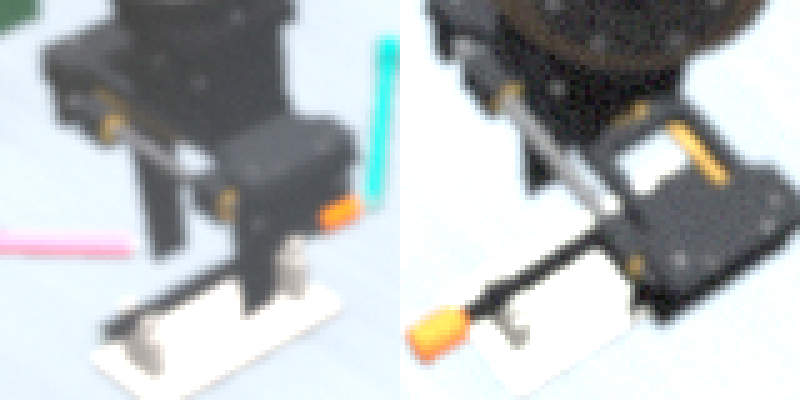

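```bash
python3 -m pendant '[[8,0,0,0,-0.5],[15,0,0,0,-0.5],[15,0,0,0,0.5],[15,0,0,0,1],[15,0,0,0,1],[15,0,0,0,1],[15,0,0,0,1],[15,0,0,0,1],[15,0,0,0,1],[15,0,0,0,1],[15,0,0,0,1]]'

```

```text
time: 6.72
ee_pos: [0.4834, -0.2913, -0.0108]
tool_rot: [-2.21, 0.024, 2.21]
wrist_force: [0.1, 0.1, 0.7]
gripper_width: 0.0114
```

Gripped (opening 11.4 mm). Next: lift and carry to a viewing pose near the stand.

```bash
python3 -m pendant '[[-50,0,0,0,1],[-105,0,0,0,1],[-111,-60,10,0,1],[-111,-120,20,0,1],[-111,-180,30,0,1],[-111,-240,40,0,1],[-111,-290,49,0,1],[-111,-290,49,0,1],[-111,-290,49,0,1],[-111,-290,49,0,1]]'
python3 - <<'E'
from h import *
s=arm.sense();im=read_camera("wrist");cv2.imwrite("pics/w3.png",im);np.savez("w3",**s)
print(s["time"],s["ee_pos"],s["gripper_width"],R.from_rotvec(s["tool_rot"]).as_matrix())
E
```

```text
time: 7.98
ee_pos: [0.4411, -0.0014, 0.1003]
tool_rot: [-2.209, 0.025, 2.209]
wrist_force: [-0.1, -0.4, -0.7]
gripper_width: 0.0111
7.975 [ 0.44110491 -0.0013904   0.10033465] 0.011065125537283857 [[ 7.80506963e-05 -2.35045326e-02 -9.99723727e-01]
 [ 4.73326223e-04 -9.99723617e-01  2.35045670e-02]
 [-9.99999885e-01 -4.75030004e-04 -6.69038127e-05]]
```

View pics/w3.png

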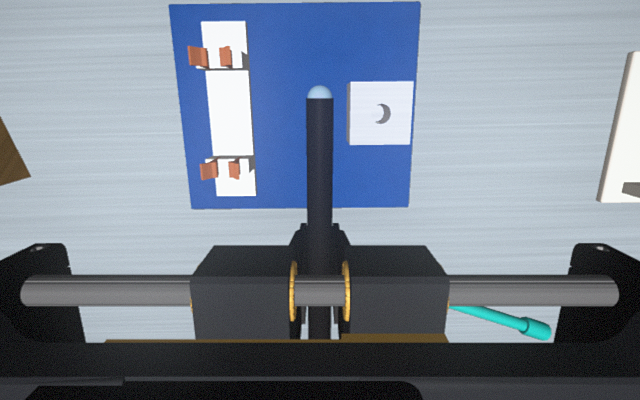

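```bash
python3 - <<'E'
import cv2,numpy as np
a=cv2.imread("pics/w3.png")
x=cv2.resize(a[30:200,180:265],None,fx=3.5,fy=3.5,interpolation=cv2.INTER_CUBIC)
y=cv2.resize(a[70:155,340:420],None,fx=6,fy=6,interpolation=cv2.INTER_CUBIC)
o=np.zeros((max(x.shape[0],y.shape[0]),x.shape[1]+y.shape[1],3),np.uint8);o[:x.shape[0],:x.shape[1]]=x;o[:y.shape[0],x.shape[1]:]=y
print(x.shape,y.shape);cv2.imwrite("pics/w3c.png",o)
E
```

```text
(595, 298, 3) (510, 480, 3)
```

View pics/w3c.png

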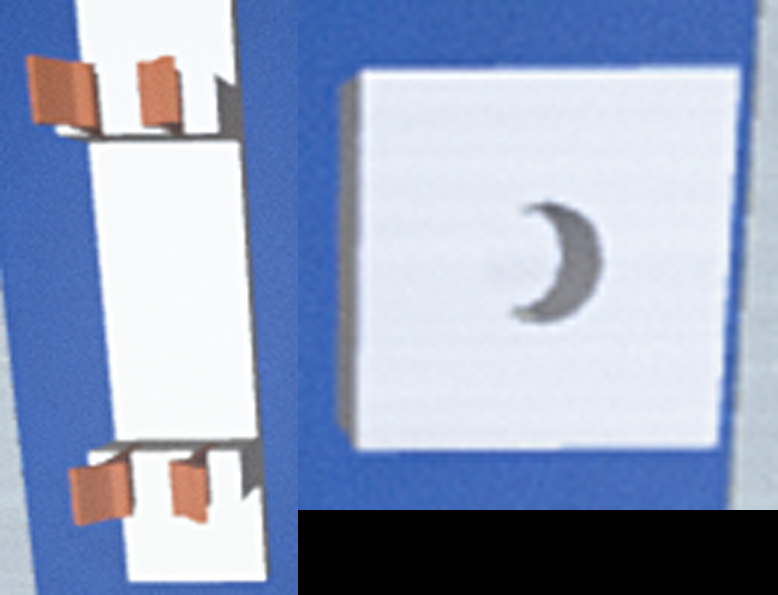

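```bash
python3 - <<'E'
from h import *
np.set_printoptions(precision=4,suppress=True)
s=dict(np.load("w3.npz"))
r=lambda x,y:ray("wrist",(x,y),s)
B=[plane(r(340+(x-298-2.5)/6,70+(y-2.5)/6),.045) for x,y in [(361,70),(741,67),(719,447),(357,450)]]
print("boss",*B,np.mean(B,0)); print("hole",plane(r(340+(543-300.5)/6,70+(263-2.5)/6),.045))
C=[plane(r(180+(x-1.2)/3.5,30+(y-1.2)/3.5),.051) for x,y in [(118,93),(152,488)]]
print("clips",*C,np.mean(C,0),(C[0]-C[1])[:2],np.linalg.norm(C[0]-C[1]))
P=[plane(r(*p),.01) for p in [(169,4),(419,2),(408,208),(191,208)]];print("plate",*P,np.mean(P,0))
# rail corners z .018
print(*[plane(r(180+(x-1.2)/3.5,30+(y-1.2)/3.5),.018) for x,y in [(90,138),(240,138),(258,440),(117,442)]])
# held probe tip, edges
im=cv2.imread("pics/w3.png");g=im.max(2)
for v in (105,130,160,200):
    c=np.flatnonzero(g[v,295:345]<60)+295;print(v,c.min(),c.max())
print(g[80:104,320])
for z in (.13,.14,.15,.16,.17): print(z,plane(r(319.5,98.5),z),339*12/np.linalg.norm(plane(r(319.5,130),z)-ray("wrist",(319,130),s)[0])/1000)
E
```

```text
boss [ 0.5285 -0.0266  0.045 ] [ 0.5277 -0.0734  0.045 ] [ 0.4811 -0.0728  0.045 ] [ 0.4818 -0.0261  0.045 ] [ 0.5048 -0.0497  0.045 ]
hole [ 0.5048 -0.0496  0.045 ]
clips [0.5472 0.0708 0.051 ] [0.466  0.0718 0.051 ] [0.5066 0.0713 0.051 ] [ 0.0812 -0.001 ] 0.08125540000561746
plate [0.592  0.1138 0.01  ] [ 0.5888 -0.0842  0.01  ] [ 0.4182 -0.0831  0.01  ] [0.4228 0.1169 0.01  ] [0.5055 0.0158 0.01  ]
[0.5421 0.0878 0.018 ] [0.5413 0.0532 0.018 ] [0.4713 0.0542 0.018 ] [0.4716 0.0889 0.018 ]Traceback (most recent call last):
  File "<stdin>", line 15, in <module>
    return umr_minimum(a, axis, None, out, keepdims, initial, where)
ValueError: zero-size array to reduction operation minimum which has no identity
```

```bash
python3 - <<'E'
from h import *
np.set_printoptions(precision=4,suppress=True)
s=dict(np.load("w3.npz"))
r=lambda x,y:ray("wrist",(x,y),s)
im=cv2.imread("pics/w3.png");g=im[:,:,0].astype(int)
for v in (105,130,160,200):
    d=np.diff(g[v,295:345]);print(v,295+np.argmin(d)+.5,295+np.argmax(d)+.5)
print(g[80:104,320])
# depth from width 12 mm
Tinv=np.linalg.inv(T_world_cam("wrist",s)[0])
for v in (105,200):
    d=np.diff(g[v,295:345]);a,b=295+np.argmin(d)+1,295+np.argmax(d)+1
    Z=339.2*.012/(b-a); o,dd=r((a+b)/2,v); X=o+dd*Z/(Tinv[:3,:3]@dd)[2]; print(v,X,X-s["ee_pos"])
E
```

```text
105 305.5 333.5
130 306.5 332.5
160 306.5 332.5
200 306.5 332.5
[179 176 172 173 176 174 194 208 220 224 227 231 231 234 234 236 239 235
 153  81  80  78  83  77]
105 [ 0.5126 -0.0038  0.1584] [ 0.0715 -0.0024  0.0581]
200 [ 0.4702 -0.0028  0.1582] [ 0.0291 -0.0014  0.0579]
```

The w3 views agree: hole at (0.5048,-0.0497), clip_home at (0.5066,0.0712), stand yaw about -0.015. The held probe is centred in the fingers at column 319.5. I'll move to a hover just above the clips and check.

```bash
python3 -m pendant '[[0,-40,-35,-0.009,1],[0,-74.5,-65,-0.009,1],[0,-74.5,-65,-0.009,1],[40,-74.5,-65,-0.009,1],[78,-74.5,-65,-0.009,1],[78,-74.5,-65,-0.009,1],[78,-74.5,-65,-0.009,1]]'
python3 - <<'E'
from h import *
s=arm.sense();im=read_camera("wrist");np.savez("w4",**s)
print(s["time"],s["ee_pos"],s["wrist_force"],R.from_rotvec(s["tool_rot"]).as_matrix())
cv2.imwrite("pics/w4.png",im)
a=cv2.resize(read_camera("scene")[190:260,320:420],None,fx=4,fy=4,interpolation=cv2.INTER_CUBIC);b=cv2.resize(read_camera("side")[145:215,240:340],None,fx=4,fy=4,interpolation=cv2.INTER_CUBIC)
cv2.imwrite("pics/s4.png",np.hstack([a,b]))
E
```

```text
time: 8.9
ee_pos: [0.5081, 0.0709, 0.0233]
tool_rot: [-2.214, 0.017, 2.213]
wrist_force: [-1.2, 0.6, -0.4]
gripper_width: 0.0111
8.9 [0.5080978  0.07089165 0.02331514] [-1.16055491  0.597605   -0.3940871 ] [[ 4.77997247e-04 -1.57458151e-02 -9.99875913e-01]
 [ 5.13446155e-04 -9.99875891e-01  1.57460602e-02]
 [-9.99999754e-01 -5.20909016e-04 -4.69853295e-04]]
```

View pics/w4.png

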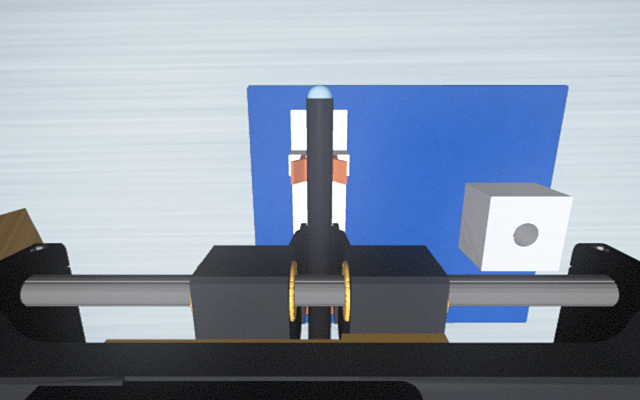

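View pics/s4.png

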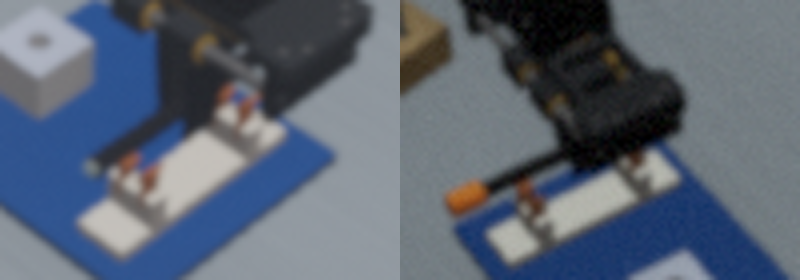

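Wrist picture w4: the clip jaws at columns 290–308 and 331–347 sit symmetrically about the shaft (307–332), so it is aligned. Now I'll press down, in steps.

```bash
python3 -c "
from h import *
print(proj('scene',[.582,.0705,.076]),proj('scene',[.582,.0705,.045]))"
python3 -m pendant '[[10,0,0,0,1],[15,0,0,0,1],[18,0,0,0,1],[18,0,0,0,1]]'
```

```text
[343.43470106 231.9246338 ] [343.16588212 241.85516305]
time: 9.55
ee_pos: [0.5083, 0.0714, 0.0054]
tool_rot: [-2.215, 0.016, 2.212]
wrist_force: [-0.2, 0.4, -0.9]
gripper_width: 0.0113
```

```bash
python3 -m pendant '[[3,0,0,0,1],[6,0,0,0,1],[9,0,0,0,1],[11,0,0,0,1]]'; python3 -m pendant '[[2,0,0,0,1],[3,0,0,0,1],[3,0,0,0,1]]'
```

```text
time: 10.05
ee_pos: [0.5084, 0.0713, -0.0058]
tool_rot: [-2.216, 0.016, 2.212]
wrist_force: [0.6, 0.2, -3.5]
gripper_width: 0.0111
time: 10.42
ee_pos: [0.5083, 0.0713, -0.0081]
tool_rot: [-2.216, 0.016, 2.212]
wrist_force: [-3.5, -1.5, 13.8]
gripper_width: 0.0109
```

```bash
python3 -m pendant '[[-1,0,0,0,0],[-1,0,0,0,0],[-1,0,0,0,0],[-1,0,0,0,0],[-1,0,0,0,0],[-40,0,0,0,0],[-100,0,0,0,0],[-100,0,30,0,0],[-100,0,60,0,0],[-100,0,80,0,0],[-100,0,80,0,0]]'
python3 - <<'E'
from h import *
s=arm.sense();im=read_camera("wrist");np.savez("w5",**s)
print(s["time"],s["ee_pos"],s["gripper_width"],R.from_rotvec(s["tool_rot"]).as_matrix())
cv2.imwrite("pics/w5.png",im)
a=cv2.resize(read_camera("scene")[190:260,320:420],None,fx=4,fy=4,interpolation=cv2.INTER_CUBIC);b=cv2.resize(read_camera("side")[145:215,240:340],None,fx=4,fy=4,interpolation=cv2.INTER_CUBIC)
cv2.imwrite("pics/s5.png",np.hstack([a,b]))
E
```

```text
time: 11.8
ee_pos: [0.4274, 0.0725, 0.092]
tool_rot: [-2.216, 0.016, 2.212]
wrist_force: [0.0, -0.8, 0.8]
gripper_width: 0.0474
11.8 [0.42743743 0.07253822 0.09202764] 0.04740801339307966 [[ 1.64350788e-03 -1.47792495e-02 -9.99889430e-01]
 [ 4.58578302e-04 -9.99890664e-01  1.47800215e-02]
 [-9.99998544e-01 -4.82818678e-04 -1.63655074e-03]]
```

View pics/w5.png

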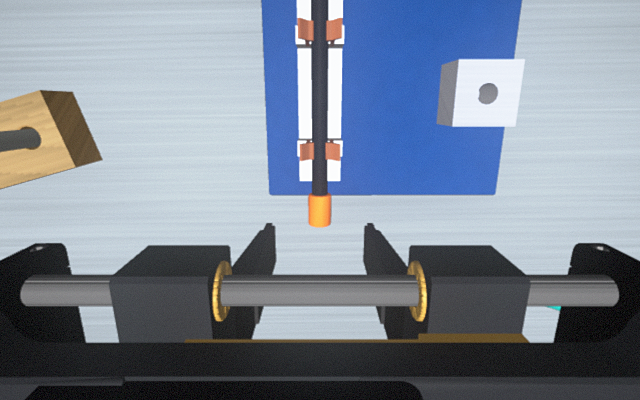

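View pics/s5.png

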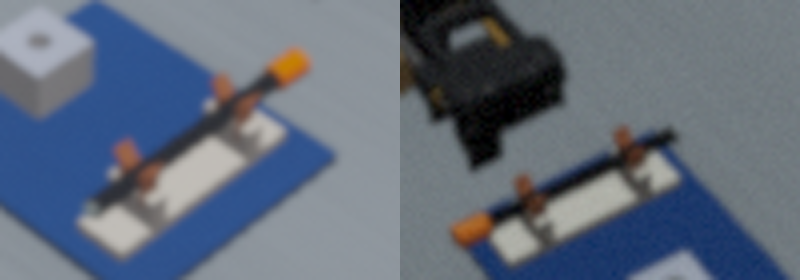

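The probe is snapped down in both clips: the shaft lies below the copper tops, at columns 312–328. Its tip shows at scene (343.5,241.3), against (343.2,241.9) predicted for z = 45 mm. Next is the post.

```bash
python3 -m pendant '[[-30,-50,10,0,0],[-30,-110,20,0,0],[-30,-170,30,0,0],[-30,-217,30,0,0],[-30,-217,30,0,0],[-30,-217,30,0,0],[-30,-217,30,0,0]]'
python3 - <<'E'
from h import *
s0=dict(np.load("w5.npz"))
print("cap joint",plane(ray("wrist",(319.5,194),s0),.05),"shaft",plane(ray("wrist",(320,100),s0),.045))
s=arm.sense();im=read_camera("wrist");np.savez("w6",**s)
print(s["time"],s["ee_pos"],s["gripper_width"],R.from_rotvec(s["tool_rot"]).as_matrix())
cv2.imwrite("pics/w6.png",im)
E
```

```text
time: 12.82
ee_pos: [0.4027, 0.2889, 0.1218]
tool_rot: [-2.216, 0.018, 2.211]
wrist_force: [0.8, -0.1, -0.2]
gripper_width: 0.0474
cap joint [0.43274201 0.07185182 0.05      ] shaft [0.50199504 0.07049202 0.045     ]
12.825 [0.40267981 0.28894546 0.12181854] 0.04743505782216597 [[ 2.35544536e-03 -1.63337287e-02 -9.99863821e-01]
 [ 2.13314366e-04 -9.99866564e-01  1.63342761e-02]
 [-9.99997203e-01 -2.51759812e-04 -2.35164684e-03]]
```

View pics/w6.png

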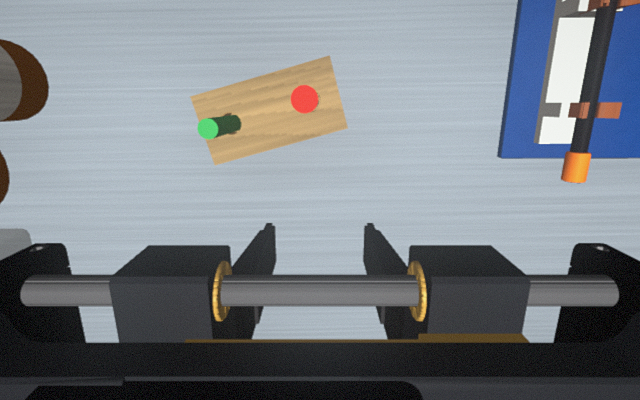

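```bash
python3 - <<'E'
from h import *
s=dict(np.load("w6.npz"));im=cv2.imread("pics/w6.png");h=cv2.cvtColor(im,cv2.COLOR_BGR2HSV)
m=cv2.inRange(h,(0,150,80),(8,255,255))|cv2.inRange(h,(172,150,80),(180,255,255))
m[:,:250]=0;m[:,350:]=0;m[180:]=0
c=max(cv2.findContours(m,0,1)[0],key=cv2.contourArea);(u,v),r=cv2.minEnclosingCircle(c);M=cv2.moments(c);print(u,v,r,M["m10"]/M["m00"],M["m01"]/M["m00"])
w=ray("wrist",(u,v),s)
for z in (.12,.14,.16): print(plane(w,z))
x,e=meet([w,ray("scene",(430+225.5/6,230+63/6)),ray("side",(210+93.5/4,115+38/4))]);print(x,e)
x,e=meet([w,ray("scene",(430+225.5/6,230+63/6))]);print(x,e)
# post base at rack top z .035 from scene c2 (172,283)
print("base",plane(ray("scene",(430+(170-2.5)/6,230+(282-2.5)/6)),.035),plane(ray("side",(210+(118-1.5)/4,115+(155-1.5)/4)),.035))
print("depth from r",339.2*.007/r)
E
```

```text
304.2524719238281 98.62871551513672 14.091864585876465 304.02925531914894 98.68528368794327
[0.47770267 0.29627504 0.12      ]
[0.47738933 0.29543396 0.14      ]
[0.47707598 0.29459289 0.16      ]
[0.47811343 0.29589394 0.14071567] [np.float64(0.8830837066677633), np.float64(0.6098995161903774), np.float64(0.7996705395095213)]
[0.47725962 0.29576493 0.13949175] [np.float64(0.338649163119898), np.float64(0.3386491631198506)]
base [0.47898514 0.29812048 0.035     ] [0.47582208 0.29074627 0.035     ]
depth from r 0.16849438096217134
```

The post top is at (0.4775,0.2955) and 0.140 high, with the views agreeing within 1 mm. The spare, at (208,128), stays clear of the half-open fingers.

```bash
python3 -m pendant '[[0,-8,-40,0,0],[0,-8,-75,0,0],[0,-8,-75,0,0],[30,-8,-75,0,0],[60,-8,-75,0,0],[81,-8,-75,0,0],[81,-8,-75,0,0.3],[81,-8,-75,0,1],[81,-8,-75,0,1],[81,-8,-75,0,1],[81,-8,-75,0,1],[81,-8,-75,0,1],[81,-8,-75,0,1],[81,-8,-75,0,1]]'
```

```text
time: 14.62
ee_pos: [0.4783, 0.2958, 0.0418]
tool_rot: [-2.217, 0.017, 2.209]
wrist_force: [-0.6, -0.6, 6.7]
gripper_width: 0.0137
```

```bash
python3 -m pendant '[[-30,0,0,0,1],[-60,0,0,0,1],[-90,0,0,0,1],[-90,0,0,0,1],[-90,0,0,0,1]]'; python3 -c "
from h import *
s=arm.sense();print(R.from_rotvec(s['tool_rot']).as_matrix())"
```

```text
time: 15.25
ee_pos: [0.4775, 0.2955, 0.1307]
tool_rot: [-2.216, 0.018, 2.211]
wrist_force: [-0.6, -0.1, -1.4]
gripper_width: 0.0138
[[ 2.28291551e-03 -1.64045620e-02 -9.99862830e-01]
 [ 1.61315936e-04 -9.99865416e-01  1.64049728e-02]
 [-9.99997381e-01 -1.98744975e-04 -2.27996195e-03]]
```

```bash
python3 -m pendant '[[0,50,-5,0,1],[0,100,-10,0,1],[0,150,-15,0,1],[0,200,-20,0,1],[0,250,-25,0,1],[0,300,-30,0,1],[0,345,-32,0,1],[0,345,-32,0,1],[0,345,-32,0,1],[0,345,-32,0,1],[0,345,-32,0,1]]'
python3 - <<'E'
from h import *
s=arm.sense();im=read_camera("wrist");np.savez("w7",**s)
print(s["time"],s["ee_pos"],s["gripper_width"],R.from_rotvec(s["tool_rot"]).as_matrix())
cv2.imwrite("pics/w7.png",im)
a=cv2.resize(read_camera("scene")[110:230,290:390],None,fx=4,fy=4,interpolation=cv2.INTER_CUBIC);b=cv2.resize(read_camera("side")[110:230,240:340],None,fx=4,fy=4,interpolation=cv2.INTER_CUBIC)
cv2.imwrite("pics/s7.png",np.hstack([a,b]))
E
```

```text
time: 16.62
ee_pos: [0.5037, -0.0491, 0.1306]
tool_rot: [-2.216, 0.016, 2.211]
wrist_force: [-0.2, -0.2, -1.5]
gripper_width: 0.0133
16.625 [ 0.50373923 -0.04905391  0.13062256] 0.013339739471566237 [[ 2.03229774e-03 -1.50857710e-02 -9.99884138e-01]
 [ 2.75483598e-04 -9.99886156e-01  1.50863613e-02]
 [-9.99997897e-01 -3.06111658e-04 -2.02791049e-03]]
```

View pics/w7.png

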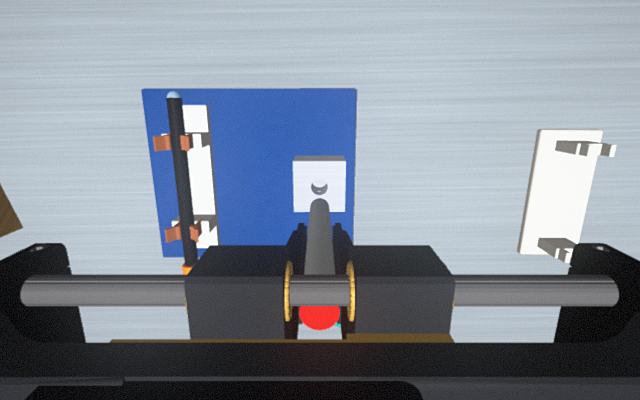

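View pics/s7.png

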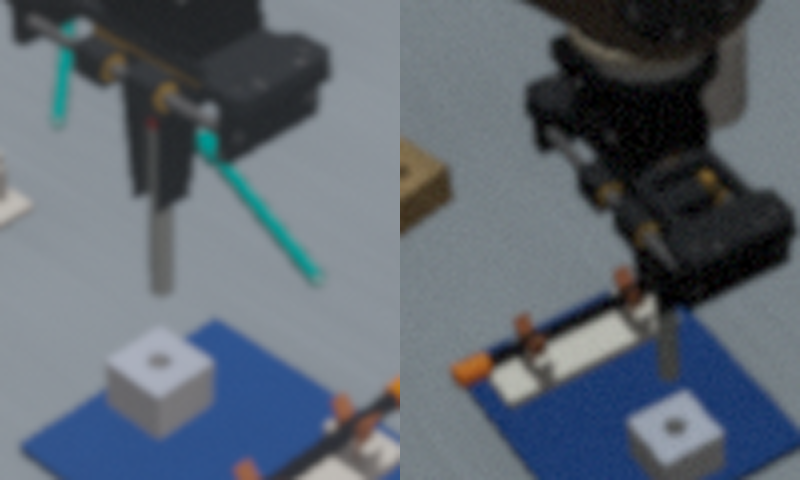

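```bash
python3 - <<'E'
from h import *
np.set_printoptions(precision=4,suppress=True)
s=dict(np.load("w7.npz"));im=cv2.imread("pics/w7.png")
cv2.imwrite("pics/w7c.png",cv2.convertScaleAbs(cv2.resize(im[145:245,270:370],None,fx=6,fy=6,interpolation=cv2.INTER_CUBIC),alpha=1.3))
x,e=meet([ray("scene",(290+(161-1.5)/4,110+(289-1.5)/4)),ray("side",(240+(268-1.5)/4,110+(375-1.5)/4))]);print("foot scene/side",x,e)
E
```

```text
foot scene/side [ 0.5019 -0.0504  0.0985] [np.float64(0.1270762945544006), np.float64(0.12707629455435535)]
```

View pics/w7c.png

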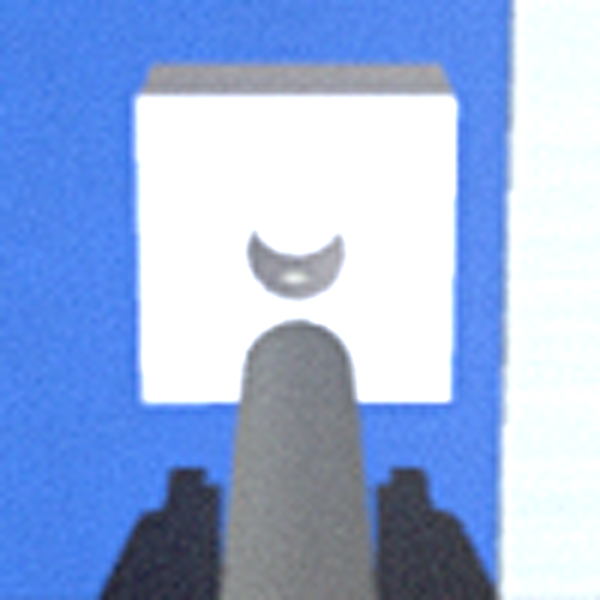

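```bash
python3 - <<'E'
from h import *
np.set_printoptions(precision=4,suppress=True)
s=dict(np.load("w7.npz"))
f=lambda x,y:(270+(x-2.5)/6,145+(y-2.5)/6)
print("hole",plane(ray("wrist",f(295.7,250),s),.045), "bosscorner mean",np.mean([plane(ray("wrist",f(*p),s),.045) for p in [(136,95),(458,95),(452,402),(142,402)]],0))
for z in (.097,.0995): print("foot",plane(ray("wrist",f(300,320),s),z)-[.007,0,0],plane(ray("wrist",f(300,373),s),z))
T,_=T_world_cam("wrist",s);print(T[:3,3])
# top of post: red
im=cv2.imread("pics/w7.png");h=cv2.cvtColor(im,cv2.COLOR_BGR2HSV);m=cv2.inRange(h,(0,200,150),(6,255,255))|cv2.inRange(h,(174,200,150),(180,255,255))
ys,xs=np.nonzero(m[300:335,290:350]);print("red",xs.min()+290,xs.max()+290,ys.min()+300,ys.max()+300)
E
```

```text
hole [ 0.5047 -0.0492  0.045 ] bosscorner mean [ 0.5044 -0.0493  0.045 ]
foot [ 0.5013 -0.0498  0.097 ] [ 0.5014 -0.0497  0.097 ]
foot [ 0.502  -0.0498  0.0995] [ 0.5022 -0.0497  0.0995]
[ 0.5755 -0.0505  0.3391]
red 300 339 307 328
```

Foot is at (0.502,-0.0498), by both wrist and scene/side. The hole is at (0.5047,-0.0495). I'll shift +2.7 mm in x and lower to just above the mouth.

```bash
python3 -m pendant '[[20,-0.3,-2.7,0,1],[40,-0.3,-2.7,0,1],[45,-0.3,-2.7,0,1],[45,-0.3,-2.7,0,1],[45,-0.3,-2.7,0,1]]'
python3 - <<'E'
from h import *
np.set_printoptions(precision=4,suppress=True)
s=arm.sense();im=read_camera("wrist");np.savez("w8",**s)
print(s["time"],s["ee_pos"],s["wrist_force"],R.from_rotvec(s["tool_rot"]).as_matrix())
cv2.imwrite("pics/w8.png",im)
cv2.imwrite("pics/w8c.png",cv2.convertScaleAbs(cv2.resize(im[145:245,270:370],None,fx=6,fy=6,interpolation=cv2.INTER_CUBIC),alpha=1.0))
E
```

```text
time: 17.4
ee_pos: [0.507, -0.0492, 0.0865]
tool_rot: [-2.217, 0.017, 2.21]
wrist_force: [0.6, 0.4, -1.2]
gripper_width: 0.0137
17.4 [ 0.507  -0.0492  0.0865] [ 0.5992  0.4257 -1.1554] [[ 0.0034 -0.0156 -0.9999]
 [-0.0001 -0.9999  0.0156]
 [-1.      0.     -0.0034]]
```

View pics/w8c.png

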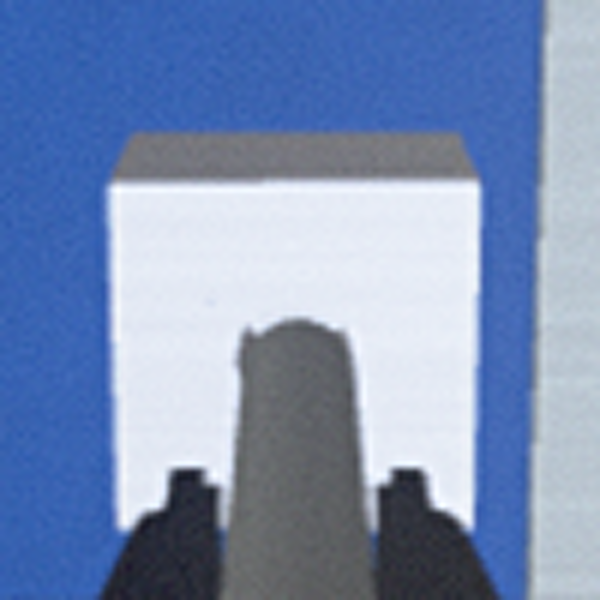

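```bash
python3 - <<'E'
from h import *
np.set_printoptions(precision=4,suppress=True)
s=dict(np.load("w8.npz"))
f=lambda x,y:(270+(x-2.5)/6,145+(y-2.5)/6)
print("bosscorners",*[plane(ray("wrist",f(*p),s),.045) for p in [(108,182),(482,181),(474,530),(118,530)]],np.mean([plane(ray("wrist",f(*p),s),.045) for p in [(108,182),(482,181),(474,530),(118,530)]],0))
for z in (.053,.0554): print("foot",plane(ray("wrist",f(300,320),s),z)-[.007,0,0],plane(ray("wrist",f(300,373),s),z))
E
```

```text
bosscorners [ 0.5277 -0.0262  0.045 ] [ 0.5271 -0.073   0.045 ] [ 0.4805 -0.0724  0.045 ] [ 0.4812 -0.0257  0.045 ] [ 0.5041 -0.0493  0.045 ]
foot [ 0.5046 -0.05    0.053 ] [ 0.5048 -0.0499  0.053 ]
foot [ 0.5053 -0.05    0.0554] [ 0.5055 -0.0499  0.0554]
```

```bash
python3 -m pendant '[[3,-0.5,0.7,0,1],[6,-0.5,0.7,0,1],[9,-0.5,0.7,0,1],[11,-0.5,0.7,0,1],[12,-0.5,0.7,0,1],[12,-0.5,0.7,0,1]]'
```

```text
time: 18.2
ee_pos: [0.5063, -0.0488, 0.0744]
tool_rot: [-2.217, 0.017, 2.21]
wrist_force: [0.8, -0.7, -1.4]
gripper_width: 0.0136
```

```bash
python3 -m pendant '[[2,0,0,0,1],[4,0,0,0,1],[4,0,0,0,1]]'; python3 -m pendant '[[2,0,0,0,1],[4,0,0,0,1],[4,0,0,0,1]]'
```

```text
time: 18.58
ee_pos: [0.5063, -0.0487, 0.0702]
tool_rot: [-2.217, 0.017, 2.21]
wrist_force: [-0.1, -0.0, -0.5]
gripper_width: 0.0137
time: 18.95
ee_pos: [0.5062, -0.0487, 0.066]
tool_rot: [-2.217, 0.017, 2.21]
wrist_force: [0.1, 0.4, -1.6]
gripper_width: 0.0137
```

The foot entered the bore with no contact force. I'll keep going down against the spring balls.

```bash
python3 -m pendant '[[3,0,0,0,1],[6,0,0,0,1],[8,0,0,0,1],[8,0,0,0,1]]'; python3 -m pendant '[[3,0,0,0,1],[6,0,0,0,1],[9,0,0,0,1],[9,0,0,0,1]]';python3 -m pendant '[[1,0,0,0,1],[2,0,0,0,1],[3,0,0,0,1],[3,0,0,0,1]]'
```

```text
time: 19.45
ee_pos: [0.5059, -0.0487, 0.0575]
tool_rot: [-2.216, 0.017, 2.211]
wrist_force: [-0.1, 0.2, -7.7]
gripper_width: 0.0138
time: 19.95
ee_pos: [0.5056, -0.0486, 0.0478]
tool_rot: [-2.215, 0.017, 2.212]
wrist_force: [0.4, 0.6, -6.8]
gripper_width: 0.0135
time: 20.45
ee_pos: [0.5065, -0.0488, 0.0466]
tool_rot: [-2.218, 0.017, 2.21]
wrist_force: [-3.8, 0.9, 24.0]
gripper_width: 0.0135
```

Firm stop (24 N) at 0.0466, where I predicted home (0.0468). Release, rise clear and look.

```bash
python3 -m pendant '[[-1,0,0,0,0],[-1,0,0,0,0],[-1,0,0,0,0],[-1,0,0,0,0],[-1,0,0,0,0],[-1,0,0,0,0],[-40,0,0,0,0],[-85,0,0,0,0],[-110,0,30,0,0],[-110,0,60,0,0],[-110,0,80,0,0],[-110,0,80,0,0],[-110,0,80,0,0]]'
python3 - <<'E'
from h import *
s=arm.sense();im=read_camera("wrist");np.savez("w9",**s)
print(s["time"],s["ee_pos"],s["gripper_width"])
cv2.imwrite("pics/w9.png",im)
A=read_camera("scene");B=read_camera("side");cv2.imwrite("pics/scene9.png",A);cv2.imwrite("pics/side9.png",B)
a=cv2.resize(A[150:270,290:410],None,fx=3.3,fy=4,interpolation=cv2.INTER_CUBIC);b=cv2.resize(B[130:250,240:360],None,fx=3.3,fy=4,interpolation=cv2.INTER_CUBIC)
cv2.imwrite("pics/s9.png",np.hstack([a,b]))
E
```

```text
time: 22.08
ee_pos: [0.4269, -0.0476, 0.1564]
tool_rot: [-2.219, 0.018, 2.209]
wrist_force: [-0.1, -0.2, -0.4]
gripper_width: 0.0474
22.075 [ 0.42693133 -0.0476302   0.15644063] 0.04740457456837829
```

View pics/w9.png

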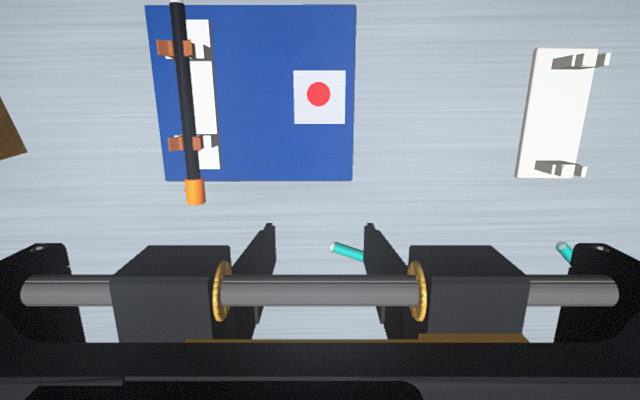

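View pics/s9.png

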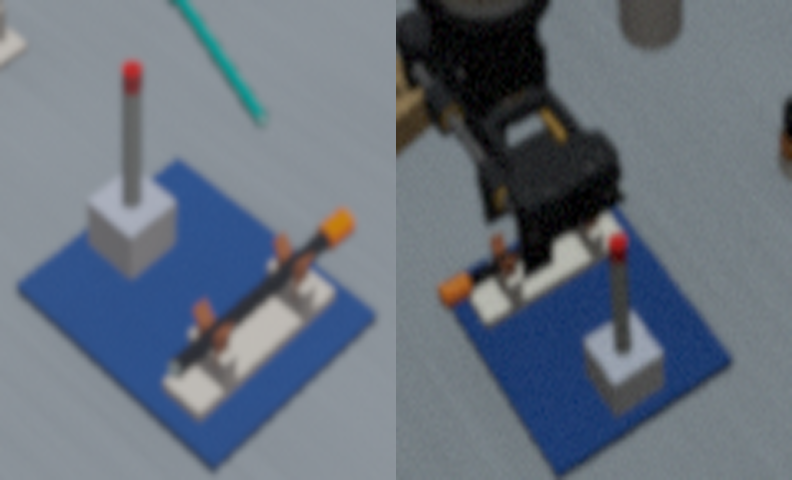

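View pics/scene9.png

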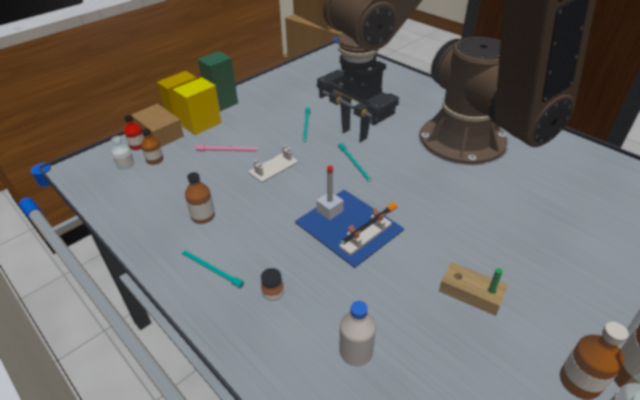

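Both look placed, and the bystanders and spare are unmoved. Next I'll measure the post's top height and the probe's ends.

```bash
python3 - <<'E'
from h import *
np.set_printoptions(precision=4,suppress=True)
s=dict(np.load("w9.npz"))
def red(im,box,lo=120):
    x0,y0,x1,y1=box;h=cv2.cvtColor(im[y0:y1,x0:x1],cv2.COLOR_BGR2HSV)
    m=cv2.inRange(h,(0,lo,60),(10,255,255))|cv2.inRange(h,(170,lo,60),(180,255,255));ys,xs=np.nonzero(m);return xs.min()+x0,xs.max()+x0,ys.min()+y0,ys.max()+y0
W,A,B=[cv2.imread(f"pics/{n}9.png") for n in ("w","scene","side")]
w=red(W,(295,72,343,122));a=red(A,(318,155,340,180));b=red(B,(300,180,315,205));print(w,a,b)
uw=((w[0]+w[1])/2,(w[2]+w[3])/2)
ua=((a[0]+a[1])/2,a[2]+2.5);ub=((b[0]+b[1])/2,b[2]+2)
print("top",meet([ray("wrist",uw,s),ray("scene",ua)]),meet([ray("scene",ua),ray("side",ub)]),"home pred z .145")
print("top at .145",plane(ray("wrist",uw,s),.145))
print("pred top scene home/8mm high",proj("scene",[.5046,-.0495,.145]),proj("scene",[.5046,-.0495,.153]),ua)
print("probe tip",plane(ray("wrist",(177,4),s),.045),"cap joint",plane(ray("wrist",(194,180),s),.048))
E
```

```text
(np.int64(307), np.int64(329), np.int64(82), np.int64(105)) (np.int64(327), np.int64(332), np.int64(166), np.int64(172)) (np.int64(305), np.int64(309), np.int64(189), np.int64(195))
top (array([ 0.5052, -0.0485,  0.1408]), [np.float64(0.002382174792312968), np.float64(0.0023821747924697716)]) (array([ 0.5056, -0.0488,  0.1407]), [np.float64(0.4951811628019914), np.float64(0.4951811628021238)]) home pred z .145
top at .145 [ 0.5051 -0.0485  0.145 ]
pred top scene home/8mm high [329.3639 166.7049] [329.3598 163.8847] (np.float64(329.5), np.float64(168.5))
probe tip [0.583  0.0704 0.045 ] cap joint [0.4306 0.0716 0.048 ]
```

Post top measures 141–145 mm high (home 145) and directly over the hole. Probe middle is at about (0.507,0.071), on clip_home. Handing in.

```bash
python3 -c "
from rig import workorder,arm
print(arm.sense()['time'],arm.sense()['wrist_force']);print(workorder.hand_in())"
```

```text
22.225 [1.07826774 0.60927399 0.02601684]
the job is handed in; nothing more can be done
None
```

The post is in the stand's hole and the probe is in both clips. I let go of both and handed the job in at 22.2 s of the allowed 64 s; the hand-in reports no verdict.

**Probe:**
- The first grasp closed on nothing. The real fingertips sit about 37 mm short of the reported TCP, so I went deeper and gripped it at 11.4 mm opening.
- I pressed it into both clips. The push ended with 14 N at the seat.
- Its middle measures about (0.507, 0.071), against clip_home at (0.507, 0.071). In the scene view its tip falls where it should for a shaft 45 mm high.

**Post:**
- It entered the bore without touching the rim and stopped firmly at 24 N, 0.2 mm from the predicted home height.
- Its top is within about 1 mm of the hole's axis. It measured 141 mm high by triangulation, against 145 mm for fully home. I put the 4 mm down to the coarse scene and side pixels, and nothing suggests it stands too high.
- The wrist force read about -7 N on the way down, the opposite sign to what I expected from the spring balls. I did not resolve why.

**Surroundings:** by eye in the last scene picture, the bottles, the jar, the spare rod and the look-alikes have not moved. The gripper was well clear of everything.

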